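# Shut the curing cabinet's roof vent with the hook pole

## Robot

A 7-joint arm with a two-finger parallel gripper is mounted at the origin on a cart in front of the work surface, level with it; the furniture and walls round the work are solid. World frame = base frame: x ahead of the robot, y to its left, z up, the work surface at z = 0. Lengths are in m, angles in degrees, forces in N, time in s.
With the tool pointing down it reaches from about 0.425 to 0.95 m from the base axis. Payload 16.7 kg.
Tool frame: the origin (TCP) lies between the finger pads; the fingertips stand 17 mm ahead of it and the grasp point (between the pads) lies 2 mm behind it (nose_length is the distance from the TCP to the fingertips, in m); z points along the fingers, y is the line along which they close (so a half turn about z gives the same grasp; the last joint's range is limited). The gripper opens to 94 mm and grips with 3 to 60 N. Pads are 16 mm wide; open, the fingers measure 119 mm over their backs; the gripper's body (75 mm by 177 mm) begins 78 mm behind the grasp point.
Start: joints at [60.075, 24.414, 4.234, 92.017, -1.954, 63.644, -3.845], TCP at [0.246, -0.629, 0.222] pointing down, gripper open.
Joint ranges: [-163.25, 163.25], [-28.42, 122.38], [-70.27, 78.77], [12.13, 141.07], [-58.53, 238.53], [9.26, 117.41], [-156.51, 156.51]. Speed limits (degrees/s): [108.29, 108.29, 136.94, 136.94, 172.46, 172.46, 172.46].

## Interface

Orientations are given as a 3x3 rotation matrix whose columns are the frame's x, y, z axes.
In Python, from cell import get_obs, grab_frame, finish_job, cut_out, nose_length gives the robot as it stands.
- The arm moves only by the tool servo_tool, never from a script. Its argument "commands" is a list of rows, each a list of 5 numbers: the shift along the tool's x, y, z scaled (see below), then the turn about the tool's z scaled (see below), then the opening, from 0 (shut) to 1 (fully open). A call has 1 to 8 rows; each row shifts and turns the commanded pose from where the row before left it, along the tool's axes as they then stand; what a row does not reach is not made up. The controller multiplies each number of a shift by 0.1 m and each number of a turn by 2 pi rad. A row lasts 1/10 s, in which the tool goes at most 50 mm and 8.59 degrees, less where a joint would pass 70% of its speed; a pose out of reach is approached as far as the arm can. A call with a number of a shift or a turn outside -1 to 1 is refused whole. A call with a gripper value outside its range is refused whole. The fingers move at their own pace and stop on an object; the grip force is fixed at half the most. Time passes only in rows, so rows that do not move let the fingers close. It gives the time, the measured TCP pose, the force, the opening and the grip force at its end, in the units of the state.
- get_obs(): the state, without advancing time (a new reading comes with each control period).
- grab_frame(name): name is "scene" or "side" or "wrist"; returns a dict with "frame" (384x512x3 uint8, red, green, blue), "fx", "fy", "cx", "cy" (pixels), "k1" (the pictures are not rectified: a ray, as slopes to the right and down, at radius r is drawn at 1 + k1 r^2 times it, then the intrinsics apply), "R" (3x3) and "t" (3): a world point X has camera coordinates R X + t. Camera axes: x right, y down, z forward; pixel columns grow to the right and rows downward; lengths in m; the calibration is good to about 2 mm. A picture is of the moment at which its call begins. There is no depth.
- finish_job(): hands the job in; it is judged then, once.
Trained networks look in the newest picture that a camera, given by its name, has taken for a name from the list of things; names that differ only in an ending like _2 or _b are one class to them, and where a whole thing is asked for, a point or a joint stands for the part that bears it (a point fixed in the world has none). Each returns a list of dicts, best first, with "confidence" (0 to 1); they miss things now and then, are a little off and sometimes report something else, mostly with a low value. They report only what shows in the picture. A call takes as long as a camera call.
- cut_out(camera, label): "pixels" (384x512 bool, what is visible of it) and "extent" ([left, top, right, bottom] in pixels, round what is visible of it).
The state is a dict: "time_s": time; "qpos": joint angles; "qd": joint speeds; "effort": joint torques, N m; "position": TCP position; "orientation": TCP orientation; "ft_force": force on the tool from outside, world axes, zero at the start; "ft_torque": the same for the moment, N m; "opening": finger opening in m; "gripper_force": force on a finger pad.
Only numpy, scipy, OpenCV 4.12 (cv2) and the standard library are available. Lean on these libraries where they do the work, as an engineer would, in place of code of your own. Each camera call takes 0.05 s, during which the arm holds its last target. There are 200 camera calls.

## Task

The roof vent of the curing cabinet stands open. Take the hook pole from its sloping rack, put the hook through the ring eye on the vent flap and swing the flap fully shut with it, keeping the gripper off the cabinet and the flap; then unhook the pole and lay it back in both cradles of its rack, hook end up, as it lay. Leave the other things where they stand.

Things in the scene. Friction and masses are not known exactly. Their poses are not given: they have to be found in the camera images.
- cabinet: the curing cabinet: a plywood box, 180 mm wide (its x), 150 mm deep (its y), 155 mm high, fixed to the chest top. Origin at the centre of its underside, z up. Its front looks along its -y, which points to the robot's right, turned by up to 0.25 rad either way. The vent flap is on its roof.
- vent_flap (a joint): hinge of the vent flap, rad: 0 = shut, flat on the roof; 1.57 = upright; starts at 1.7 to 1.95, leaning back past upright. It stays where it is left; 0.3 to 1.3 N at the eye moves it. The flap is an aluminium plate 145 mm wide (x), 5 mm thick, reaching 132 mm from the hinge line.
- eye (a point): centre of the steel ring eye that sticks out of the middle of the flap's free edge, 158 mm from the hinge line. The ring lies in the plane of the swing: you look through it along the hinge line. Its hole is 33 mm wide, its wire 7 mm thick. This point turns with the flap; its x axis (the cabinet's x) is the axis of the hole.
- vent_hinge (a point): middle of the flap's hinge line, on the roof at z = 0.159, 55 mm behind the cabinet's centre; fixed, axes as the cabinet's; the line runs along x. With the flap at angle q the eye lies at 158 mm x (0, -cos q, sin q) from here. When shut the eye stands 28 mm in front of the cabinet's front face.
- pole: the hook pole, 0.10 to 0.15 kg: a dark wooden handle 140 mm long, 18 x 18 mm in section, then a steel rod 8 mm thick. Origin at the centre of the handle; +x runs along the pole to the hook. At x = 120 mm the rod bends square towards -y into an arm 40 mm long, whose end (10 mm more) turns up to +z. Starts lying in the rack, 30 degrees from level, hook end up, its y level, along the rack's y.
- hook (a point): middle of the pole's hook arm, at (120, -22, 0) mm in the pole's frame; the arm runs along the pole's y.
- rack: the pole's sloping rack, wood, fixed, 190 mm long (its x), 62 mm wide. Origin at the centre of its underside; its x runs uphill, away from the robot, turned up to 0.25 rad either way. Two cradles, 12 mm thick, 48 mm either side of the handle's middle, hold the handle in notches 23 mm wide, flared at the mouth, whose cheeks end 17 mm above its centre line; 84 mm are free between them.
- rack_seat (a point): where the handle's centre lies when the pole is in the rack: 85 mm above the rack's origin; axes as the rack's. The pole goes in and out square to the 30 degree slope; an end stop stands 1.5 mm behind the handle's low end.
- amber_bottle: bystander: clear squeeze bottle of amber dye with an orange nozzle, 67 mm wide, 163 mm tall; origin at the centre of its underside.
- dark_jar: bystander: dark round jar, 56 mm wide, 100 mm tall; origin at the centre of its underside.
- grey_bottle: bystander: grey bottle with a white cap, 56 mm wide, 106 mm tall; origin at the centre of its underside.
- brad_tin: bystander: round tin with a lid, 57 mm wide, 28 mm tall; origin at the centre of its underside.
- tape_roll: bystander: roll of blue masking tape lying flat, 73 mm wide, 19 mm tall; origin at the centre of its underside.
- sanding_block: bystander: sanding sponge, 40 x 70 x 26 mm; origin at the centre of its underside.
- blue_clip: bystander: blue plastic spring clip, 19 x 60 x 30 mm; origin at the centre of its underside.

How it is judged:
By the outcome, as a careful person would: the job done as asked, in the order asked, and still so for the second after the job is handed in, with the robot touching nothing.
It also fails if it takes over 61 s, if anything falls off the work surface, if the arm or the gripper's body presses on something with over 40 N, if the wrist force passes 120 N, or if a joint passes its speed limit or range.

## Working session

There is one attempt and no reset: what is moved stays moved. The work goes in short steps, Python scripts to look and compute and a tool call to move; the robot and the scene stay as the last step left them, time stands still between calls to the robot, and variables do not carry over. Pictures are saved under pics/ and viewed, at most 10 in all, crops included, and the job is handed in when it is done.

Besides the shell and the picture viewer there is one more tool, called after "Emit:" as name(argument=value, ...) on one line, values as JSON. servo_tool: Moves the arm, as the interface text tells. Shifts and turns lie within -1 to 1; 1 stands for 0.1 m of shift or 2 pi rad of turn. Its arguments: {"type":"object","properties":{"commands":{"type":"array","items":{"type":"array","items":{"type":"number"}}}},"required":["commands"]}

```bash
ls; mkdir -p pics; python3 - <<'E'
from cell import *
import cv2,numpy as np
o=get_obs();print(o['time_s'],o['position'],np.round(o['orientation'],3),o['opening'],nose_length if not callable(nose_length) else nose_length())
for n in ["scene","side"]:
    f=grab_frame(n);cv2.imwrite(f"pics/{n}0.png",f["frame"][:,:,::-1])
    print(n,f["fx"],f["fy"],f["cx"],f["cy"],f["k1"],np.round(f["R"],4).tolist(),f["t"])
    for l in ["cabinet","vent_flap","eye","pole","hook","rack","amber_bottle","dark_jar","grey_bottle","brad_tin","tape_roll","sanding_block","blue_clip"]:
        try:
            r=cut_out(n,l);print(l,[(round(d["confidence"],2),np.round(d["extent"]).tolist(),int(d["pixels"].sum())) for d in r[:2]])
        except Exception as e: print(l,e)
E
```

```text
pics
0.0 [ 0.24568051 -0.62825499  0.22177574] [[ 0.931  0.364 -0.001]
 [ 0.364 -0.931  0.001]
 [-0.    -0.001 -1.   ]] 0.09388139299666586 0.017
scene 383.9077501777365 383.9077501777365 256.01912200565783 191.73776299084395 -0.03280796057349331 [[0.0933, 0.9956, -0.0032], [0.66, -0.0643, -0.7485], [-0.7455, 0.0677, -0.6631]] [ 0.01272524 -0.27346607  1.33338757]
cabinet [(0.91, [282.0, 87.0, 396.0, 257.0], 10645), (0.61, [210.0, 185.0, 232.0, 208.0], 424)]
vent_flap [(0.73, [339.0, 88.0, 400.0, 183.0], 2988)]
eye [(0.87, [340.0, 93.0, 398.0, 185.0], 3162)]
pole [(0.79, [141.0, 196.0, 174.0, 226.0], 322)]
hook [(0.9, [138.0, 198.0, 179.0, 226.0], 357)]
rack [(0.8, [164.0, 196.0, 194.0, 260.0], 1177)]
amber_bottle [(0.97, [192.0, 223.0, 228.0, 288.0], 1582)]
dark_jar [(0.83, [149.0, 245.0, 184.0, 296.0], 1394), (0.48, [240.0, 239.0, 270.0, 284.0], 1027)]
grey_bottle [(0.72, [241.0, 238.0, 270.0, 286.0], 1044)]
brad_tin [(0.94, [213.0, 184.0, 230.0, 206.0], 377)]
tape_roll [(0.75, [237.0, 182.0, 261.0, 202.0], 499)]
sanding_block [(0.79, [220.0, 237.0, 249.0, 258.0], 407)]
blue_clip [
[... 386 characters left out ...]
69.0, 103.0, 413.0, 204.0], 1681)]
pole [(0.69, [152.0, 184.0, 204.0, 195.0], 217)]
hook [(0.73, [151.0, 180.0, 204.0, 194.0], 243)]
rack [(0.88, [176.0, 185.0, 220.0, 242.0], 901), (0.35, [216.0, 230.0, 234.0, 251.0], 216)]
amber_bottle [(0.75, [182.0, 195.0, 217.0, 265.0], 1648)]
dark_jar [(0.75, [148.0, 210.0, 179.0, 259.0], 1232)]
grey_bottle [(0.96, [224.0, 227.0, 254.0, 276.0], 1097)]
brad_tin [(0.84, [241.0, 186.0, 264.0, 211.0], 374)]
tape_roll [(0.92, [269.0, 193.0, 296.0, 213.0], 443), (0.41, [175.0, 185.0, 218.0, 240.0], 1086)]
sanding_block [(0.67, [215.0, 232.0, 233.0, 249.0], 191)]
blue_clip [(0.74, [238.0, 210.0, 262.0, 229.0], 227), (0.44, [299.0, 105.0, 413.0, 274.0], 8866)]
```

```bash
python3 - <<'E'
import cv2,numpy as np
a=cv2.imread('pics/scene0.png')[70:320,120:420];b=cv2.imread('pics/side0.png')[80:300,130:430]
cv2.imwrite('pics/a.png',cv2.resize(a,None,fx=2.4,fy=2.4,interpolation=cv2.INTER_CUBIC));cv2.imwrite('pics/b.png',cv2.resize(b,None,fx=2.6,fy=2.6,interpolation=cv2.INTER_CUBIC))
E
```

```text
(no output)
```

View pics/a.png

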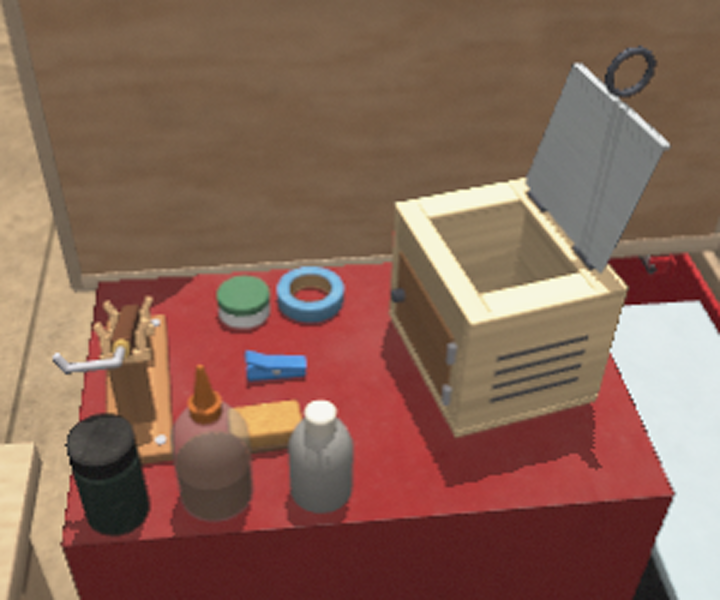

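View pics/b.png

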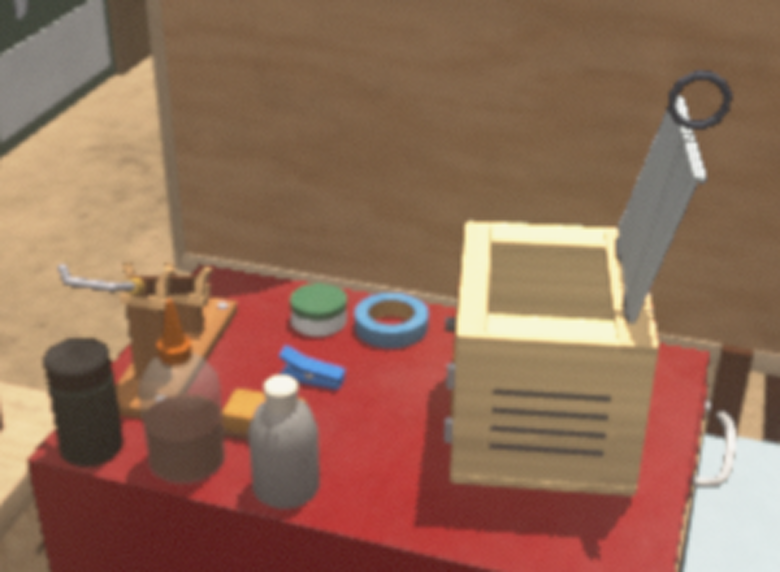

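```bash
cat > h.py <<'E'
import numpy as np,cv2
from scipy.optimize import least_squares
def cam(f): return {k:(np.array(f[k]) if k in('R','t') else f[k]) for k in('fx','fy','cx','cy','k1','R','t')}
def proj(c,X):
    p=np.atleast_2d(X)@c['R'].T+c['t'];s=p[:,:2]/p[:,2:];r2=(s**2).sum(1,keepdims=True)
    s=s*(1+c['k1']*r2);return s*[c['fx'],c['fy']]+[c['cx'],c['cy']]
def T(x,y,a,P,z=0):
    P=np.atleast_2d(P);co,si=np.cos(a),np.sin(a)
    return np.c_[x+co*P[:,0]-si*P[:,1],y+si*P[:,0]+co*P[:,1],P[:,2]+z]
def pole2rack(P):   # pole frame -> rack frame (in seat), 30 deg pitch, hook up
    P=np.atleast_2d(P);c,s=np.cos(np.pi/6),.5
    return np.c_[P[:,0]*c-P[:,2]*s,P[:,1],P[:,0]*s+P[:,2]*c+.085]
E
cat > fit.py <<'E'
from cell import *
from h import *
import pickle
C={n:cam(grab_frame(n)) for n in('scene','side')}
pickle.dump(C,open('C.pkl','wb'))
A=lambda p:np.array(p)/2.4+[120,70]
B=lambda p:np.array(p)/2.6+[130,80]
for n in C: print(n,'cam at',-C[n]['R'].T@C[n]['t'])
def tri(pa,pb):
    g=lambda X:np.r_[proj(C['scene'],X)[0]-A(pa),proj(C['side'],X)[0]-B(pb)]
    r=least_squares(g,[.6,0,.1]);return r.x,np.abs(r.fun).max()
h,d=.09,.075
pa=[((-h,-d,.155),(397,207)),((h,-d,.155),(470,318)),((h,d,.155),(626,287)),((h,-d,0),(460,433)),((h,d,0),(596,399))]
pb=[((-h,-d,.155),(465,225)),((h,-d,.155),(457,335)),((h,d,.155),(655,345)),((h,-d,0),(453,478)),((h,d,0),(637,488))]
def g(v):
    return np.r_[(proj(C['scene'],T(*v,[p for p,_ in pa]))-A([q for _,q in pa])).ravel(),(proj(C['side'],T(*v,[p for p,_ in pb]))-B([q for _,q in pb])).ravel()]
r=least_squares(g,[.6,.2,0]);print('cab',r.x,np.round(r.fun,1));cab=r.x
e,er=tri((631,72),(700,99));print('eye',e,er)
hin=T(*cab,[[0,.055,.159]])[0];print('hinge',hin)
f=lambda q:T(*cab,[[0,.055-.158*np.cos(q[0]),.159+.158*np.sin(q[0])]])[0]
g=lambda q:np.r_[proj(C['scene'],f(q))[0]-A((631,72)),proj(C['side'],f(q))[0]-B((700,99))]
r=least_squares(g,[1.8]);print('q',r.x,r.fun,f(r.x))
print('hook tip corner',tri((65,370),(68,283)),'bend',tri((124,350),(140,287)))
# rack fit
P=[((.12,-.04,0),(66,369),(69,283)),((.12,0,0),(124,351),(140,287))]
def g(v):
    o=[]
    for p,a,b in P:
        X=T(*v,pole2rack(p));o+=[proj(C['scene'],X)[0]-A(a),proj(C['side'],X)[0]-B(b)]
    X=T(*v,[[-.095,.031,.01]]);o+=[proj(C['scene'],X)[0]-A((165,316)),proj(C['side'],X)[0]-B((237,303))]
    return np.ravel(o)
r=least_squares(g,[.6,-.2,0]);print('rack',r.x,np.round(r.fun,1))
th=np.linspace(0,2*np.pi,40)
for l,w,hh in[("amber_bottle",.067,.163),("dark_jar",.056,.1),("grey_bottle",.056,.106),("brad_tin",.057,.028),("tape_roll",.073,.019)]:
    D={n:cut_out(n,l) for n in C}
    cyl=np.vstack([np.c_[w/2*np.cos(th),w/2*np.sin(th),0*th+z] for z in(0,hh)])
    def g(v):
        o=[]
        for n in C:
            p=proj(C[n],T(v[0],v[1],0,cyl));o+=[np.r_[p.min(0),p.max(0)]-D[n][0]['extent']]
        o=np.ravel(o)
        return o
    r=least_squares(g,[.6,0],loss='soft_l1');print(l,r.x,np.round(g(r.x),1))
E
python3 fit.py
```

```text
scene cam at [ 1.17328464 -0.12054819  0.67951403]
side cam at [1.35051487 0.22150166 0.65551498]
cab [0.52402817 0.10283785 0.22463241] [-1.9 -3.6  0.5  0.3  0.9 -2.3 -2.3  2.3 -0.7  0.7  0.1 -2.7  0.6 -1.4
  2.1 -1.3 -0.5  3.2 -0.4  3.9]
eye [0.50949361 0.19430573 0.31266142] 0.6289569537047583
hinge [0.51177703 0.15645603 0.159     ]
q [1.82670155] [-0.51490819 -1.87467339  0.64105954 -0.2583205 ] [0.50286863 0.1954444  0.31185466]
hook tip corner (array([ 0.6401727 , -0.28464143,  0.14038454]), np.float64(0.3897334178758456)) bend (array([ 0.59702655, -0.24321539,  0.11764035]), np.float64(0.8548486730483944))
rack [ 0.53232773 -0.24849054  0.12068405] [ 3.9 -1.9  2.6 -0.7  0.6  2.4 -7.4 -0.4 -0.7 -2.   0.1 -1. ]
amber_bottle [ 0.66632461 -0.16865529] [ -1.7 -15.3   3.6   0.7  -1.2  -9.9   1.2   4.2]
dark_jar [ 0.61797018 -0.11864932] [-3.1  0.2 -1.  32.8 70.4 -2.4 66.1  0.8]
grey_bottle [ 0.68323418 -0.07771942] [-0.6 -5.1  0.7  0.8 -0.3 -4.   0.1  4.5]
brad_tin [ 0.43120998 -0.13950833] [-0.3 -1.8  0.6  1.7 -0.2  0.7  0.  -1.3]
tape_roll [ 0.41354792 -0.06552573] [-1.3 -1.6  0.8  0.2 -0.  -0.2  0.   1.6]
```

Emit:
servo_tool(commands=[[0.3,-0.22,-0.07,0,1],[0.3,-0.22,-0.07,0,1],[0.3,-0.22,-0.07,0,1],[0.3,-0.22,-0.07,0,1],[0.3,-0.22,-0.07,0,1],[0.3,-0.22,-0.07,0,1]])

```text
time_s: 2.6
position: [0.366, -0.4388, 0.265]
orientation: [[0.931, 0.364, 0.0], [0.364, -0.931, -0.0], [0.0, 0.0, -1.0]]
ft_force: [1.2, -0.3, 0.1]
opening: 0.0938
gripper_force: 0.0
```

Emit:
servo_tool(commands=[[0.3,-0.22,-0.07,0,1],[0.3,-0.22,-0.07,0,1],[0.3,-0.22,-0.07,0,1],[0.3,-0.22,-0.07,0,1],[0.3,-0.22,-0.07,0,1],[0.3,-0.22,-0.07,0.02,1],[0,0,0,0.02,1],[0,0,0,0,1]])

```text
time_s: 3.4
position: [0.4854, -0.2509, 0.3067]
orientation: [[0.993, 0.121, 0.0], [0.121, -0.993, -0.0], [0.0, 0.0, -1.0]]
ft_force: [-0.7, -0.3, -1.0]
opening: 0.0939
gripper_force: 0.0
```

```bash
python3 - <<'E'
from cell import *
from h import *
o=get_obs();print(o['time_s'],o['position'],np.round(o['orientation'],3),np.round(o['qpos'],1))
f=grab_frame('wrist');c=cam(f);print('cam',-c['R'].T@c['t'],np.round(c['R'],2).tolist(),c['fx'])
im=f['frame'][:,:,::-1].copy();cv2.imwrite('pics/w1.png',im)
cv2.imwrite('pics/w1b.png',cv2.resize(im,None,fx=1.5,fy=1.5,interpolation=cv2.INTER_CUBIC))
for l in('pole','hook','rack','dark_jar','amber_bottle'):
    print(l,[(round(d["confidence"],2),np.round(d["extent"]).tolist(),int(d["pixels"].sum())) for d in cut_out('wrist',l)[:2]])
E
```

```text
3.4 [ 0.4854423  -0.25086759  0.30670561] [[ 0.993  0.121  0.   ]
 [ 0.121 -0.993 -0.   ]
 [ 0.     0.    -1.   ]] [ 27.8   8.8  -8.2 102.1   1.3  69.1 -63.8]
cam [ 0.55400245 -0.241449    0.46868375] [[0.12, -0.99, -0.0], [-0.96, -0.12, 0.24], [-0.23, -0.03, -0.97]] 285.41322855887086
pole [(0.64, [250.0, 31.0, 313.0, 179.0], 2102)]
hook [(0.55, [250.0, 35.0, 310.0, 179.0], 2179)]
rack [(0.71, [237.0, 68.0, 282.0, 194.0], 3208)]
dark_jar [(0.78, [255.0, 0.0, 308.0, 55.0], 1901), (0.58, [115.0, 168.0, 166.0, 215.0], 1288)]
amber_bottle [(0.71, [184.0, 1.0, 238.0, 59.0], 2745)]
```

View pics/w1b.png

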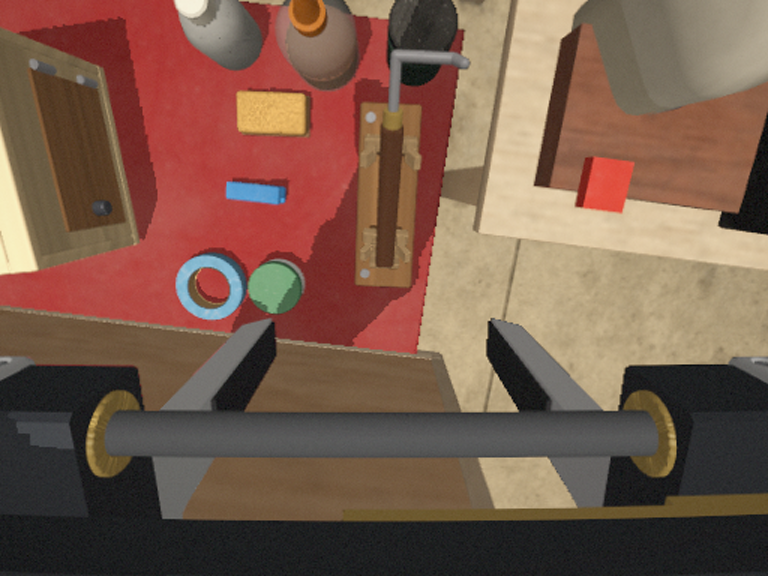

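```bash
cat > fit2.py <<'E'
from cell import *
from h import *
import pickle
C=pickle.load(open('C.pkl','rb'));f=grab_frame('wrist');W=cam(f)
w=lambda p:(np.array(p)+.5)/1.5-.5
A=lambda p:(np.array(p)+.5)/2.4-.5+[120,70]
B=lambda p:(np.array(p)+.5)/2.6-.5+[130,80]
PW=[((.12,-.0,0),(396,56)),((.12,-.044,.0),(464,60)),((.07,0,.009),(394,125)),((-.07,0,.009),(385,266))]
RW=[((.095,.031),(362,103)),((.095,-.031),(420,104)),((-.095,.031),(356,285)),((-.095,-.031),(411,287))]
def g(v):
    z=v[3]
    o=[(proj(W,T(*v[:3],np.vstack([pole2rack(p) for p,_ in PW])))-w([q for _,q in PW])).ravel(),
       (proj(W,T(*v[:3],[(a,b,z) for (a,b),_ in RW]))-w([q for _,q in RW])).ravel()]
    X=T(*v[:3],pole2rack((.12,-.04,0)));o+=[proj(C['scene'],X)[0]-A((66,369)),proj(C['side'],X)[0]-B((69,283))]
    return np.concatenate([np.ravel(a) for a in o])
r=least_squares(g,[.54,-.25,.12,.012],loss='soft_l1');print('rack',r.x,np.round(g(r.x),1))
v=r.x[:3];S=T(*v,[[0,0,.085]])[0];print('seat',S,'hook',T(*v,pole2rack((.12,-.022,0))))
im=cv2.resize(f['frame'][:,:,::-1],None,fx=3,fy=3,interpolation=cv2.INTER_CUBIC)
def ln(P,col):
    p=proj(W,P);p=((p+.5)*3).astype(int)
    for a,b in zip(p[:-1],p[1:]): cv2.line(im,a.tolist(),b.tolist(),col,1)
ln(T(*v,pole2rack([(-.07,-.009,.009),(.07,-.009,.009),(.07,.009,.009),(-.07,.009,.009),(-.07,-.009,.009)])),(0,255,0))
ln(T(*v,pole2rack([(.07,0,0),(.12,0,0),(.12,-.04,0),(.12,-.04,.01)])),(0,255,0))
ln(T(*v,[(-.095,-.031,r.x[3]),(.095,-.031,r.x[3]),(.095,.031,r.x[3]),(-.095,.031,r.x[3]),(-.095,-.031,r.x[3])]),(255,0,0))
cv2.imwrite('pics/ov1.png',im[60:620,500:1050])
E
python3 fit2.py
```

```text
rack [ 0.53543637 -0.25184964  0.07822699  0.00632709] [ 0.9 -0.6 -2.3 -1.2 -0.5  3.2  0.1  1.6 -0.5 -0.6  1.6  0.6 -0.2 -0.4
  0.2 -0.2 -0.  -0.6 -0.7 -0.6]
seat [ 0.53543637 -0.25184964  0.085     ] hook [[ 0.64076084 -0.26566106  0.145     ]]
```

View pics/ov1.png

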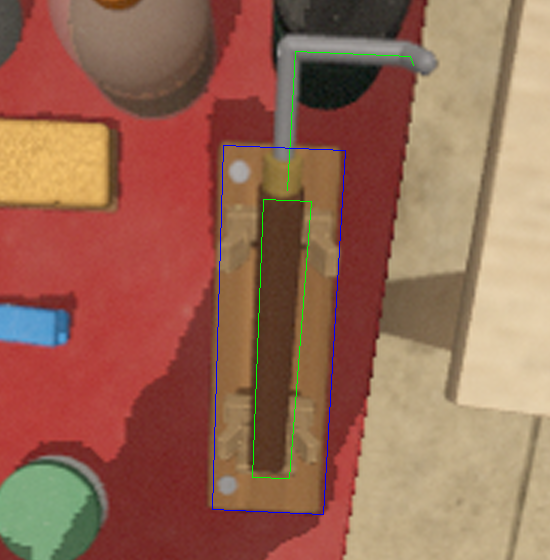

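Emit:
servo_tool(commands=[[0.1,0.01,0.37,0.005,1],[0.1,0.01,0.37,0,1],[0.1,0.01,0.37,0,1],[0.1,0.01,0.37,0,1],[0.1,0.01,0.37,0,1],[0,0,0.13,0,1],[0,0,0.13,0,1],[0,0,0.13,0,1]])

```text
time_s: 4.55
position: [0.5354, -0.2524, 0.0829]
orientation: [[0.996, 0.09, 0.001], [0.09, -0.996, -0.001], [0.001, 0.001, -1.0]]
ft_force: [-0.7, -0.7, 0.2]
opening: 0.0939
gripper_force: 0.0
```

```bash
python3 - <<'E'
from cell import *
from h import *
f=grab_frame('wrist');im=f['frame'][:,:,::-1];cv2.imwrite('pics/w2.png',im)
cv2.imwrite('pics/w2b.png',cv2.resize(im,None,fx=1.5,fy=1.5,interpolation=cv2.INTER_CUBIC))
E
```

```text
(no output)
```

View pics/w2b.png

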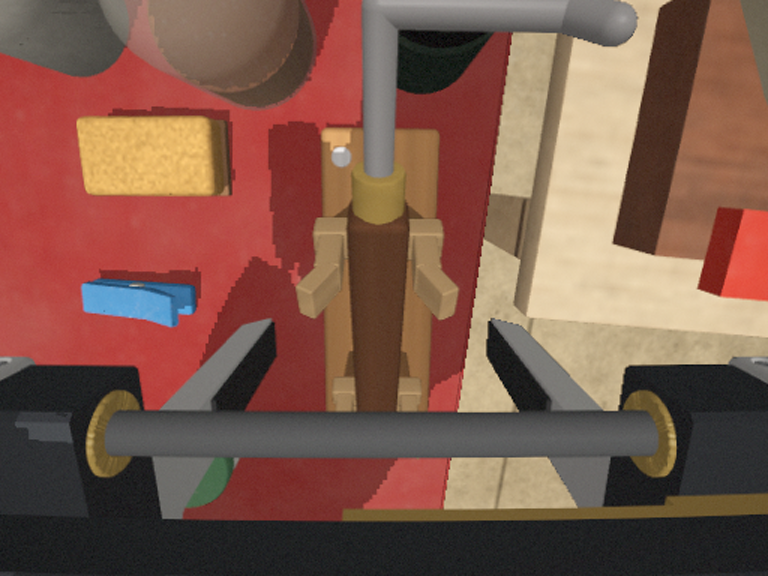

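Emit:
servo_tool(commands=[[0,-0.01,0,0,0],[0,0,0,0,0],[0,0,0,0,0],[0,0,0,0,0],[0,0,0,0,0],[0,0,0,0,0],[0,0,0,0,0],[0,0,0,0,0]])

```text
time_s: 5.4
position: [0.5351, -0.2508, 0.0825]
orientation: [[0.996, 0.09, -0.0], [0.09, -0.996, 0.0], [-0.0, -0.0, -1.0]]
ft_force: [-0.1, 0.7, -0.4]
opening: 0.0336
gripper_force: 0.0
```

Emit:
servo_tool(commands=[[0,0,0,0,0],[0,0,0,0,0],[0,0,0,0,0],[0,0,0,0,0]])

```text
time_s: 5.8
position: [0.5351, -0.2508, 0.0825]
orientation: [[0.996, 0.09, -0.0], [0.09, -0.996, 0.0], [-0.0, -0.0, -1.0]]
ft_force: [-0.0, 0.4, -0.5]
opening: 0.0175
gripper_force: 30.0
```

Emit:
servo_tool(commands=[[-0.05,0,-0.087,0,0],[-0.05,0,-0.087,0,0],[-0.05,0,-0.087,0,0],[-0.05,0,-0.087,0,0],[-0.05,0,-0.087,0,0],[0,0,0,0,0]])

```text
time_s: 6.4
position: [0.5101, -0.2536, 0.1276]
orientation: [[0.996, 0.089, 0.002], [0.089, -0.996, -0.001], [0.002, 0.001, -1.0]]
ft_force: [0.4, -0.5, -0.8]
opening: 0.0178
gripper_force: 30.0
```

```bash
cp fit.py /dev/null; python3 - <<'E'
from cell import *
from h import *
o=get_obs();print(o['time_s'],o['position'],o['opening'],o['gripper_force'],np.round(o['qpos'],1))
f=grab_frame('wrist');im=f['frame'][:,:,::-1];cv2.imwrite('pics/w3.png',im)
c=cam(f);co,si=np.cos(np.pi/6),.5
R=np.array(o['orientation']);x=R[:,0];y=-R[:,1];up=-R[:,2]
px=co*x+si*up;pz=-si*x+co*up;G=np.array(o['position'])+.002*up
for d in(-.01,-.005,0,.005,.01):
    O=G+d*px;print(d,[np.round(proj(c,O+a*px+b*y+e*pz)[0]*1.0,1).tolist() for a,b,e in((.12,0,0),(.12,-.04,0),(.07,0,.009))])
cv2.imwrite('pics/w3b.png',cv2.resize(im[:200,150:480],None,fx=2.4,fy=2.4,interpolation=cv2.INTER_CUBIC))
E
```

```text
6.4 [ 0.51009279 -0.25360594  0.12758947] 0.017751380999356293 29.964621663093567 [ 26.7  20.9  -8.3 110.4   3.9  48.8 -68.5]
-0.01 [[257.1, 41.7], [374.4, 42.6], [256.4, 171.8]]
-0.005 [[257.2, 25.5], [378.5, 26.5], [256.5, 162.7]]
0 [[257.3, 8.2], [382.9, 9.4], [256.6, 153.1]]
0.005 [[257.4, -10.4], [387.6, -8.9], [256.6, 142.9]]
0.01 [[257.5, -30.4], [392.6, -28.6], [256.7, 132.1]]
```

View pics/w3b.png

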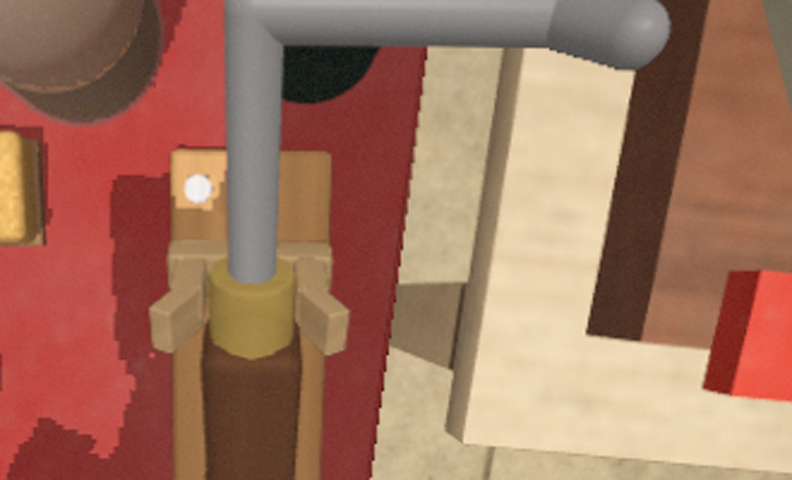

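```bash
python3 - <<'E'
from h import *
import pickle
C=pickle.load(open('C.pkl','rb'))
out=[]
cab=(.524,.1028,.2246);h,d=.09,.075
K=[(a,b,z) for a in(-h,h) for b in(-d,d) for z in(0,.155)]
for n,(x0,y0) in(('scene',(278,82)),('side',(292,100))):
    im=cv2.imread(f'pics/{n}0.png')[y0:y0+178,x0:x0+122]
    im=cv2.resize(im,None,fx=3.25,fy=3.25,interpolation=cv2.INTER_CUBIC)
    for p in proj(C[n],T(*cab,K)): cv2.circle(im,tuple(((p-[x0,y0]+.5)*3.25).astype(int).tolist()),2,(0,0,255),-1)
    out.append(im); print(im.shape)
cv2.imwrite('pics/cab.png',np.hstack(out))
E
```

```text
(578, 396, 3)
(578, 396, 3)
```

View pics/cab.png

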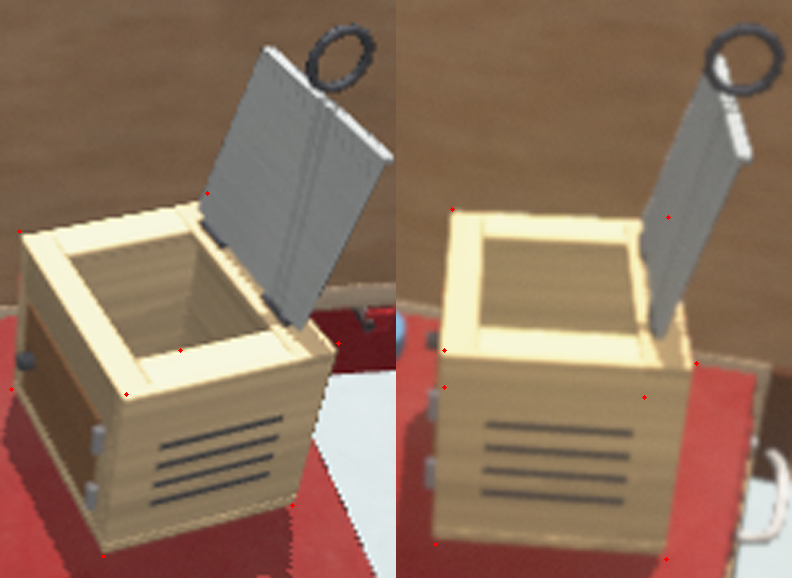

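```bash
cat > fit3.py <<'E'
from h import *
import pickle
C=pickle.load(open('C.pkl','rb'));h,d=.09,.075
u=lambda p,o:(np.array(p)+.5)/3.25-.5+o
o1,o2=(278,82),(292,100)
S=[((-h,-d,.155),(20,235)),((h,-d,.155),(122,401)),((h,d,.155),(336,350)),((h,-d,0),(103,550)),((h,d,0),(293,502))]
D=[((-h,-d,.155),(54,213)),((h,-d,.155),(46,357)),((h,d,.155),(295,369)),((h,-d,0),(38,540)),((h,d,0),(269,553))]
def fl(q,x,r,t=0): return (x,.055-r*np.cos(q)-t*np.sin(q),.159+r*np.sin(q)-t*np.cos(q))
def pts(v):
    q=v[3];return T(*v[:3],[fl(q,0,.158)]),T(*v[:3],[fl(q,-.0725,.132),fl(q,.0725,.132)])
def g(v):
    e,k=pts(v);s1,s2=v[4:6],v[6:8]
    return np.r_[(proj(C['scene'],T(*v[:3],[p for p,_ in S]))-u([a for _,a in S],o1)+s1).ravel(),(proj(C['side'],T(*v[:3],[p for p,_ in D]))-u([a for _,a in D],o2)+s2).ravel(),
     (proj(C['scene'],e)-u((340,58),o1)+s1).ravel()*1.5,(proj(C['side'],e)-u((348,60),o2)+s2).ravel()*1.5,(proj(C['scene'],k)-u([(267,48),(390,158)],o1)+s1).ravel(),s1,s1,s2,s2]
r=least_squares(g,[.524,.1,.22,1.8,0,0,0,0],loss='soft_l1');print(np.round(r.x,4),np.round(g(r.x),1))
v=r.x;e=pts(v)[0][0];print('eye',e,'hinge',T(*v[:3],[(0,.055,.159)])[0],'shut',T(*v[:3],[fl(0,0,.158)])[0])
def gt(X): return np.r_[(proj(C['scene'],X)-u((340,58),o1)).ravel(),(proj(C['side'],X)-u((348,60),o2)).ravel()]
r=least_squares(gt,e);print('tri',r.x,r.fun)
E
python3 fit3.py
```

```text
[ 0.5271  0.102   0.2186  1.8208  0.0637  0.4832  0.0668 -0.037 ] [-0.2 -0.2  0.8 -0.8  0.7 -0.4 -0.3  3.3 -0.2  2.5  0.3 -0.9 -0.5 -1.5
  0.8 -0.9 -0.5  1.9 -0.6  2.7  0.1 -0.1  0.3  0.3 -0.6 -1.3 -0.4 -0.8
  0.1  0.5  0.1  0.5  0.1 -0.   0.1 -0. ]
eye [0.50670204 0.19382329 0.3120892 ] hinge [0.51517672 0.15566736 0.159     ] shut [0.5494347  0.00142602 0.159     ]
tri [0.50790441 0.19346336 0.3123534 ] [ 0.08445428 -0.35367357 -0.1277239   0.32657235]
```

Emit:
servo_tool(commands=[[0,0,-0.3,0,0],[0,0,-0.3,0,0],[0,0,-0.3,0,0],[0,0,-0.3,0,0],[0,0,0,-0.0225,0],[0,0,0,-0.0225,0],[0,0,0,-0.0225,0],[0,0,0,-0.0225,0]])

```text
time_s: 7.25
position: [0.5103, -0.2529, 0.2456]
orientation: [[0.789, 0.614, -0.0], [0.614, -0.789, 0.0], [-0.0, -0.001, -1.0]]
ft_force: [-1.2, -0.2, -2.0]
opening: 0.0177
gripper_force: 30.0
```

Emit:
servo_tool(commands=[[0,0,0,-0.0225,0],[0,0,0,-0.0225,0],[0,0,0,-0.0225,0],[0,0,0,-0.0225,0],[0,0,0,-0.0225,0],[0,0,0,-0.0225,0],[0,0,0,-0.0225,0],[0,0,0,-0.0225,0]])

```text
time_s: 8.05
position: [0.5102, -0.2529, 0.2455]
orientation: [[-0.22, 0.976, -0.0], [0.976, 0.22, 0.0], [0.001, -0.0, -1.0]]
ft_force: [0.6, 0.4, -0.7]
opening: 0.018
gripper_force: 30.0
```

Emit:
servo_tool(commands=[[0.3,0.02,0,0,0],[0.3,0.02,0,0,0],[0.3,0.02,0,0,0],[0.3,0.02,0,0,0],[0.3,0.02,0,0,0],[0.3,0.02,0,0,0],[0.3,0.02,0,0,0],[0,0,0,0,0]])

```text
time_s: 8.85
position: [0.4786, -0.0412, 0.246]
orientation: [[-0.219, 0.976, 0.0], [0.976, 0.219, 0.001], [0.001, 0.0, -1.0]]
ft_force: [-0.0, -0.2, -0.4]
opening: 0.0175
gripper_force: 30.0
```

```bash
python3 - <<'E'
from cell import *
import numpy as np
o=get_obs();print(o['time_s'],o['position'],np.round(o['orientation'],3).tolist(),np.round(o['qpos'],1))
p=o['position'];R=np.array(o['orientation']);print((np.array([.4587,.079,.2459])-p)@R)
E
```

```text
8.85 [ 0.47858246 -0.04116137  0.24600074] [[-0.219, 0.976, 0.0], [0.976, 0.219, 0.001], [0.001, 0.0, -1.0]] [ 26.    6.7 -30.7 113.1   3.9  61.1   6.2]
[0.12160074 0.00687769 0.00018618]
```

Emit:
servo_tool(commands=[[0.243,0.014,0,0,0],[0.243,0.014,0,0,0],[0.243,0.014,0,0,0],[0.243,0.014,0,0,0],[0.243,0.014,0,0,0],[0,0,0,0,0]])

```text
time_s: 9.45
position: [0.4595, 0.0778, 0.246]
orientation: [[-0.217, 0.976, 0.0], [0.976, 0.217, 0.001], [0.001, 0.0, -1.0]]
ft_force: [0.3, -0.9, -1.5]
opening: 0.0175
gripper_force: 30.0
```

```bash
cat > look.py <<'E'
from cell import *
from h import *
import sys
def hookpts(o):
    R=np.array(o['orientation']);x=R[:,0];y=-R[:,1];up=-R[:,2];co,si=np.cos(np.pi/6),.5
    px=co*x+si*up;pz=-si*x+co*up;G=np.array(o['position'])+.002*up
    return np.array([G+a*px+b*y+e*pz for a,b,e in((-.07,0,0),(.12,0,0),(.12,-.04,0),(.12,-.04,.01))])
def view(name,boxes,marks=(),s=3):
    o=get_obs();H=hookpts(o);out=[]
    for n,(x0,y0,x1,y1) in boxes.items():
        f=grab_frame(n);c=cam(f);im=cv2.resize(f['frame'][y0:y1,x0:x1,::-1],None,fx=s,fy=s,interpolation=cv2.INTER_CUBIC)
        tr=lambda P:[tuple(q) for q in((proj(c,P)-[x0,y0]+.5)*s).astype(int).tolist()]
        for q in tr(H[1:]): cv2.circle(im,q,2,(0,255,0),-1)
        for m in marks: cv2.circle(im,tr(m)[0],2,(0,0,255),-1)
        out.append(im)
    cv2.imwrite(name,np.hstack(out))
    print(o['time_s'],o['position'],np.round(o['qpos'],1),'F',np.round(o['ft_force'],1)); return o,H
E
python3 - <<'E'
from look import *
E=np.array([.507,.1937,.3122])
o,H=view('pics/pre.png',{'scene':(285,70,418,260),'side':(290,85,423,275)},[E])
R=np.array(o['orientation']);print('hook mid->eye in tool',(E-(H[1]+.55*(H[2]-H[1])))@R)
E
```

```text
9.45 [0.45949796 0.07776533 0.24601953] [ 17.4   5.8 -36.7 114.4   3.9  61.   -8.5] F [ 0.3 -0.9 -1.5]
hook mid->eye in tool [-0.00104182  0.04959493 -0.0040815 ]
```

View pics/pre.png

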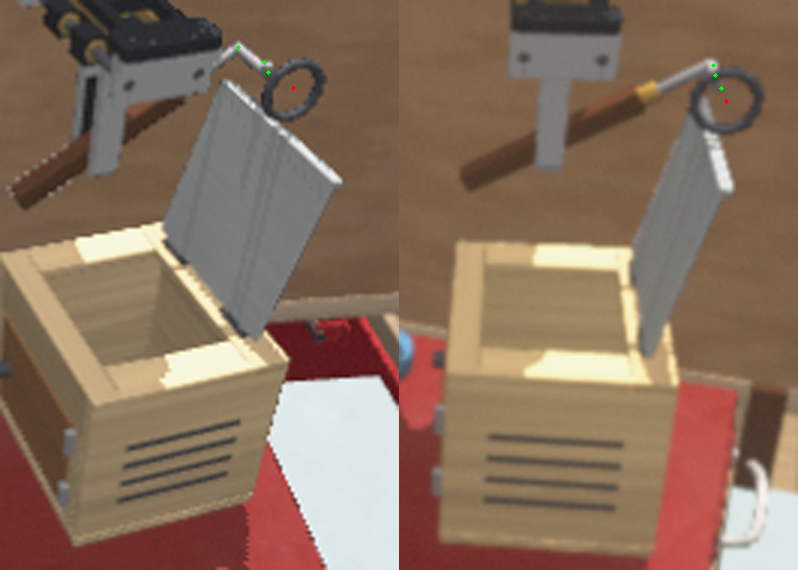

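Emit:
servo_tool(commands=[[0.004,0.124,0,0,0],[0.004,0.124,0,0,0],[0.004,0.124,0,0,0],[0.004,0.124,0,0,0],[0,0,0,0,0]])

```text
time_s: 10.05
position: [0.5095, 0.0878, 0.2456]
orientation: [[-0.214, 0.977, -0.0], [0.977, 0.214, 0.001], [0.001, -0.0, -1.0]]
ft_force: [-0.1, -0.1, -1.2]
opening: 0.0178
gripper_force: 30.0
```

```bash
python3 - <<'E'
from look import *
E=np.array([.507,.1937,.3122])
o,H=view('pics/in.png',{'scene':(330,60,430,190),'side':(350,75,450,205)},[E],s=4)
R=np.array(o['orientation']);print('hook mid->eye in tool',(E-(H[1]+.55*(H[2]-H[1])))@R)
q=np.linspace(1.842,-.06,25);P=np.c_[-np.cos(q),np.sin(q)]*1.58
for i,(a,b) in enumerate(np.diff(P,axis=0)): print([round(a,2),0,round(-b,2),0,0],end=', \n'[i%8==7])
E
```

```text
10.05 [0.50945399 0.08784747 0.2456083 ] [ 15.4  11.3 -36.3 108.7   7.5  62.3 -11.5] F [-0.1 -0.1 -1.2]
hook mid->eye in tool [ 8.16642996e-05 -1.76737719e-03 -4.47477871e-03]
[np.float64(-0.12), 0, np.float64(-0.03), 0, 0],[np.float64(-0.12), 0, np.float64(-0.02), 0, 0],[np.float64(-0.12), 0, np.float64(-0.01), 0, 0],[np.float64(-0.13), 0, np.float64(0.0), 0, 0],[np.float64(-0.12), 0, np.float64(0.01), 0, 0],[np.float64(-0.12), 0, np.float64(0.02), 0, 0],[np.float64(-0.12), 0, np.float64(0.03), 0, 0],[np.float64(-0.12), 0, np.float64(0.04), 0, 0] [np.float64(-0.12), 0, np.float64(0.05), 0, 0],[np.float64(-0.11), 0, np.float64(0.06), 0, 0],[np.float64(-0.11), 0, np.float64(0.07), 0, 0],[np.float64(-0.1), 0, np.float64(0.07), 0, 0],[np.float64(-0.09), 0, np.float64(0.08), 0, 0],[np.float64(-0.09), 0, np.float64(0.09), 0, 0],[np.float64(-0.08), 0, np.float64(0.1), 0, 0],[np.float64(-0.07), 0, np.float64(0.1), 0, 0] [np.float64(-0.06), 0, np.float64(0.11), 0, 0],[np.float64(-0.06), 0, np.float64(0.11), 0, 0],[np.float64(-0.05), 0, np.float64(0.12), 0, 0],[np.float64(-0.04), 0, np.float64(0.12), 0, 0],[np.float64(-0.03), 0, np.float64(0.12), 0, 0],[np.float64(-0.02), 0, np.float64(0.12), 0, 0],[np.float64(-0.01), 0, np.float64(0.12), 0, 0],[np.float64(0.0), 0, np.float64(0.13), 0, 0]
```

View pics/in.png

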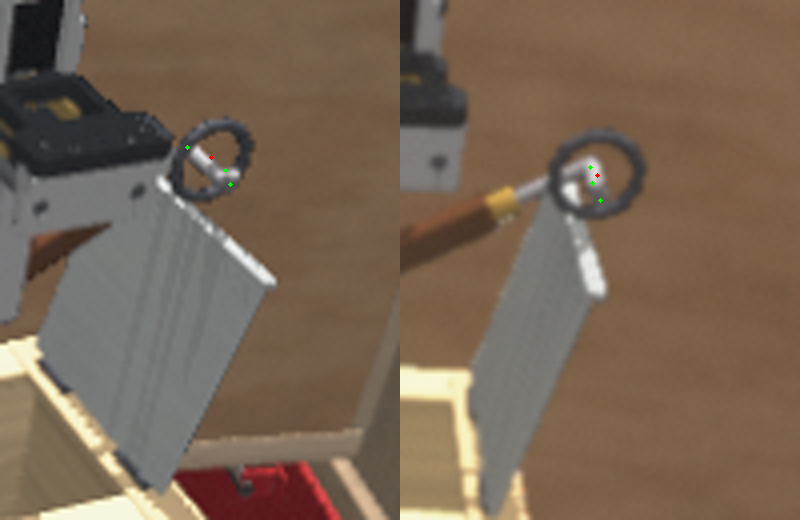

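Emit:
servo_tool(commands=[[-0.12,0,-0.03,0,0],[-0.12,0,-0.02,0,0],[-0.12,0,-0.01,0,0],[-0.13,0,0,0,0],[-0.12,0,0.01,0,0],[-0.12,0,0.02,0,0],[-0.12,0,0.03,0,0],[-0.12,0,0.04,0,0]])

```text
time_s: 10.95
position: [0.5289, -0.0084, 0.2417]
orientation: [[-0.214, 0.977, 0.0], [0.977, 0.214, 0.0], [0.0, 0.0, -1.0]]
ft_force: [0.5, 0.7, -1.3]
opening: 0.0179
gripper_force: 30.0
```

Emit:
servo_tool(commands=[[-0.12,0,0.05,0,0],[-0.11,0,0.06,0,0],[-0.11,0,0.07,0,0],[-0.1,0,0.07,0,0],[-0.09,0,0.08,0,0],[-0.09,0,0.09,0,0],[-0.08,0,0.1,0,0],[-0.07,0,0.1,0,0]])

```text
time_s: 11.75
position: [0.5452, -0.0832, 0.179]
orientation: [[-0.214, 0.977, -0.0], [0.977, 0.214, 0.0], [0.0, -0.0, -1.0]]
ft_force: [-0.6, 0.3, 0.0]
opening: 0.0177
gripper_force: 30.0
```

```bash
python3 - <<'E'
from look import *
v=(.5271,.102,.2186)
hin=T(*v,[(0,.055,.159)])[0]
o,H=view('pics/mid.png',{'scene':(240,70,410,260),'side':(250,90,420,280)},[hin],s=2.35)
m=H[1]+.55*(H[2]-H[1]);w=T(0,0,-v[2],[m-hin])[0];print('hook in hinge frame',w,np.hypot(w[1],w[2]),np.arctan2(w[2],-w[1]))
E
```

```text
11.75 [ 0.54520693 -0.08316186  0.17903449] [ 26.5  18.  -29.4 109.   10.5  55.6   4.7] F [-0.6  0.3  0. ]
hook in hinge frame [-0.00015629 -0.1358354   0.08204714] 0.15869148421338403 0.5433692743620695
```

View pics/mid.png

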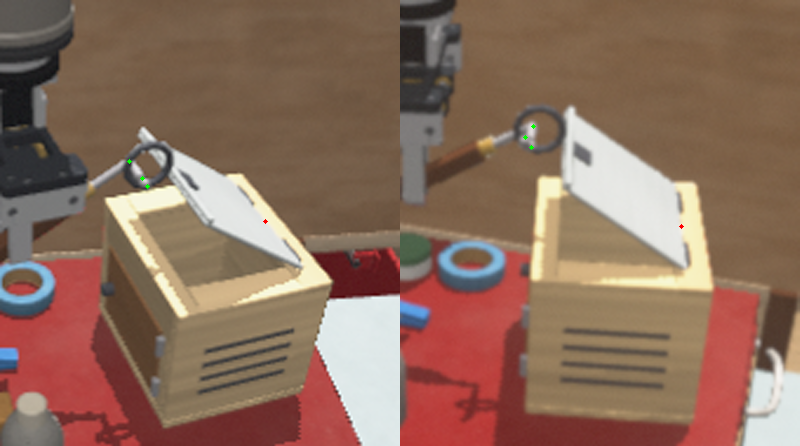

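Emit:
servo_tool(commands=[[-0.06,0,0.11,0,0],[-0.06,0,0.11,0,0],[-0.05,0,0.12,0,0],[-0.04,0,0.12,0,0],[-0.03,0,0.12,0,0],[-0.02,0,0.12,0,0],[-0.01,0,0.12,0,0]])

```text
time_s: 12.55
position: [0.5509, -0.109, 0.0969]
orientation: [[-0.214, 0.977, -0.0], [0.977, 0.214, 0.0], [0.0, -0.0, -1.0]]
ft_force: [0.4, 0.1, -0.6]
opening: 0.0177
gripper_force: 30.0
```

Emit:
servo_tool(commands=[[0,0,0.05,0,0],[0,0,0.03,0,0],[0,0,0.03,0,0],[0,0,0,0,0]])

```text
time_s: 12.95
position: [0.551, -0.1088, 0.087]
orientation: [[-0.214, 0.977, 0.0], [0.977, 0.214, 0.0], [0.0, 0.0, -1.0]]
ft_force: [-0.1, 0.0, -0.3]
opening: 0.0177
gripper_force: 30.0
```

```bash
cat > st.py <<'E'
from look import *
v=(.5271,.102,.2186);hin=T(*v,[(0,.055,.159)])[0]
o=get_obs();H=hookpts(o);m=H[1]+.55*(H[2]-H[1]);w=T(0,0,-v[2],[m-hin])[0]
print(o['time_s'],o['position'],'hook in hinge frame',w,'F',o['ft_force'],np.round(o['qpos'],1))
E
python3 st.py
```

```text
12.95 [ 0.55095902 -0.10880596  0.08698264] hook in hinge frame [-1.42451566e-04 -1.62103304e-01 -1.00126186e-02] F [-0.10900855  0.00968652 -0.33304694] [ 26.1  25.4 -26.6 112.   15.5  46.    3.2]
```

Emit:
servo_tool(commands=[[0.02,0,0.02,0,0],[0.02,0,0.02,0,0],[0,0,0,0,0]])

```text
time_s: 13.25
position: [0.5503, -0.1045, 0.0831]
orientation: [[-0.214, 0.977, 0.001], [0.977, 0.214, 0.0], [0.0, 0.001, -1.0]]
ft_force: [0.6, 1.7, 1.8]
opening: 0.0176
gripper_force: 30.0
```

Emit:
servo_tool(commands=[[0,0,0.01,0,0],[0,0,0.01,0,0],[0,0,0,0,0]])

```text
time_s: 13.55
position: [0.5505, -0.1041, 0.0813]
orientation: [[-0.215, 0.977, 0.001], [0.977, 0.215, 0.001], [0.001, 0.001, -1.0]]
ft_force: [0.0, 5.4, 5.2]
opening: 0.0175
gripper_force: 30.0
```

Emit:
servo_tool(commands=[[0,0,0.01,0,0],[0,0,0,0,0]])

```text
time_s: 13.75
position: [0.5506, -0.1039, 0.0803]
orientation: [[-0.215, 0.977, 0.001], [0.977, 0.215, 0.001], [0.001, 0.001, -1.0]]
ft_force: [1.1, 6.8, 6.7]
opening: 0.0178
gripper_force: 30.0
```

Emit:
servo_tool(commands=[[0.02,0,-0.03,0,0],[0.02,0,-0.03,0,0],[0,0,0,0,0]])

```text
time_s: 14.05
position: [0.5492, -0.1011, 0.0864]
orientation: [[-0.214, 0.977, 0.0], [0.977, 0.214, -0.0], [-0.0, 0.0, -1.0]]
ft_force: [-0.7, -0.8, -0.6]
opening: 0.0173
gripper_force: 30.0
```

```bash
python3 st.py; python3 - <<'E'
from look import *
v=(.5271,.102,.2186)
fl=lambda q,x,r,t=0:(x,.055-r*np.cos(q)-t*np.sin(q),.159+r*np.sin(q)-t*np.cos(q))
for n in('scene','side'):
    f=grab_frame(n);c=cam(f);cv2.imwrite(f'pics/{n}_shut.png',f['frame'][:,:,::-1]);I=f['frame'].astype(int)
    e=proj(c,T(*v,[fl(0,0,.158)]))[0]
    x,y=np.round(e).astype(int);print(n,'pred eye',e, 'pred q=.1',proj(c,T(*v,[fl(.1,0,.158)]))[0])
    th=np.linspace(0,2*np.pi,13)[:-1];
    print('ring model',np.round(proj(c,T(*v,[(0,fl(0,0,.158)[1]+.02*np.cos(t),.159+.02*np.sin(t)) for t in th])).T).astype(int).tolist())
    g=I[y-13:y+14,x-13:x+14];
    d=(g.max(2)<95)&(g.max(2)-g.min(2)<30)
    for row,gr in zip(d,g): print(''.join('#' if b else ('r' if p[0]-p[1]>60 else ('w' if p.min()>120 else '.')) for b,p in zip(row,gr)))
    for l in('vent_flap',):
        r=cut_out(n,l);print(l,[(round(k["confidence"],2),np.round(k["extent"]).tolist()) for k in r[:1]])
    for q in(0,.05,.1): print(q,np.round(proj(c,T(*v,[fl(q,a,b) for a in(-.0725,.0725) for b in(0,.132)])),1).tolist())
E
```

```text
14.05 [ 0.54919359 -0.10107303  0.08635116] hook in hinge frame [-0.00019015 -0.15415115 -0.01067783] F [-0.7252291 -0.768781  -0.6372577] [ 25.5  25.2 -26.7 112.5  15.5  45.8   2.4]
scene pred eye [286.46665463 177.69087502] pred q=.1 [287.18486823 171.82894074]
ring model [[295, 294, 291, 287, 282, 279, 278, 279, 282, 286, 290, 294], [176, 172, 170, 170, 172, 176, 180, 183, 185, 185, 183, 180]]
...................wwwwwwww
....................wwwwwww
....................wwwwwww
.....................wwwwww
......................wwwww
......................wwwww
...............#######.wwww
............##########..www
........#######...#####.www
.......###.ww.......####.ww
......####wwww......####.ww
.....#####wwww......####..w
ww...####..wwww.....####...
..www###...wwwww....####...
.www###rrr..wwww....####...
wwww###rrr...wwww..#####...
www.###rrr...wwww..####....
w....##.rr.....www####.....
..rrr###.r...#.wwww##......
rrrrr####....#.wwww........
rrrrrr####..###wwww........
rrrrrrr.########...#.......
rrrrrrrrr...########.......
rrrrrrrrrr.................
rrrrrrrrrr.................

[... 837 characters left out ...]
.###.....wwwwww....##..ww
...###..wwwwwwwww.....#..ww
...###.wwwwwwwwww.....##.ww
....##wwww..wwwww.....##.ww
..w.##.......wwww....###.ww
www.###.....wwwww....##..ww
www.###...wwwwww.....##..ww
w....##...wwwwww....##...ww
......##..wwwwww...##...www
.......##.....ww..##....www
..........##.....##.....www
.ww.....................www
wwwwwwwww...............www
wwwwwwwww..w.w..........www
wwwwwwwwwww.............www
wwwwwwwwwwww...........wwww
vent_flap [(0.92, [283.0, 168.0, 372.0, 206.0])]
0 [[366.7, 169.0], [307.4, 166.4], [372.1, 205.0], [304.7, 201.5]]
0.05 [[366.7, 169.0], [307.6, 163.8], [372.1, 205.0], [304.9, 198.7]]
0.1 [[366.7, 169.0], [307.9, 161.3], [372.1, 205.0], [305.3, 195.9]]
```

Emit:
servo_tool(commands=[[-0.01,0,-0.05,0,0],[0,-0.05,0,0,0],[0,-0.05,0,0,0],[0,0,0,0,0]])

```text
time_s: 14.65
position: [0.5388, -0.1046, 0.091]
orientation: [[-0.214, 0.977, -0.001], [0.977, 0.214, -0.0], [-0.0, -0.001, -1.0]]
ft_force: [-0.0, 0.4, -0.1]
opening: 0.0177
gripper_force: 30.0
```

Emit:
servo_tool(commands=[[0,-0.04,0,0,0],[0,-0.03,0,0,0],[0,0,0,0,0]])

```text
time_s: 14.95
position: [0.5324, -0.1059, 0.091]
orientation: [[-0.214, 0.977, -0.0], [0.977, 0.214, -0.0], [-0.0, -0.0, -1.0]]
ft_force: [-1.2, 0.1, -0.8]
opening: 0.0177
gripper_force: 30.0
```

Emit:
servo_tool(commands=[[0,-0.03,0,0,0],[0,-0.03,0,0,0],[0,0,0,0,0]])

```text
time_s: 15.25
position: [0.5265, -0.1071, 0.091]
orientation: [[-0.214, 0.977, -0.0], [0.977, 0.214, -0.0], [0.0, -0.0, -1.0]]
ft_force: [-0.2, 0.2, -0.9]
opening: 0.0177
gripper_force: 30.0
```

Emit:
servo_tool(commands=[[0,-0.04,0,0,0],[0,-0.04,0,0,0],[0,0,0,0,0]])

```text
time_s: 15.55
position: [0.5185, -0.1089, 0.091]
orientation: [[-0.214, 0.977, -0.0], [0.977, 0.214, -0.0], [-0.0, -0.0, -1.0]]
ft_force: [0.5, 0.4, -1.0]
opening: 0.0177
gripper_force: 30.0
```

Emit:
servo_tool(commands=[[0,-0.1,0,0,0],[0,-0.1,0,0,0],[0,-0.05,0,0,0],[0,0,0,0,0]])

```text
time_s: 15.95
position: [0.4938, -0.1145, 0.0911]
orientation: [[-0.213, 0.977, -0.0], [0.977, 0.213, -0.0], [-0.0, -0.0, -1.0]]
ft_force: [-0.0, 0.1, -1.4]
opening: 0.0175
gripper_force: 30.0
```

```bash
python3 st.py; cat > ring.py <<'E'
from look import *
v=(.5271,.102,.2186)
e=[T(*v,[(0,.055-.158*np.cos(q),.159+.158*np.sin(q))]) for q in (0,.05)]
n='side'
f=grab_frame(n);c=cam(f);p=proj(c,e[0])[0];x,y=np.round(p).astype(int);g=f['frame'].astype(int)[y-13:y+14,x-16:x+17]
d=(g.max(2)<95)&(g.max(2)-g.min(2)<30);print(n,p,proj(c,e[1])[0])
for row,gr in zip(d,g): print(''.join('#' if b else ('r' if k[0]-k[1]>60 else ('w' if k.min()>120 else '.')) for b,k in zip(row,gr)))
E
python3 ring.py
```

```text
15.95 [ 0.49376638 -0.11453264  0.09107778] hook in hinge frame [-0.05709521 -0.15529006 -0.00596211] F [-0.01663432  0.14327256 -1.38164983] [ 29.1  20.7 -27.6 118.7  13.8  43.6   5.3]
side [293.91953024 182.23958601] [294.09062088 179.05327802]
........wwwww....wwww........wwww
......wwwww....wwwwww........wwww
....wwwww.....wwwwwww........wwww
....www.......wwwwwww........wwww
................wwww.........wwww
.............................wwww
...........########..........wwww
.........######...#.###.....wwwww
........####.........###....wwwww
........###............##...wwwww
.......###..............##..wwwww
......###...............##..wwwww
......###................#..wwwww
......###................##.wwwww
......###................##.wwwww
.......##................##.wwwww
.......##...............##..wwwww
.......##...............##..wwwww
........##.............##...wwwww
.........##...........##...wwwwww
..........##.........##....wwwwww
..................####.....wwwwww
...www.....................wwwwww
wwwwwwwwwwww...............wwwwww
wwwwwwwwwwww....w..........wwwwww
wwwwwwwwwwwwww........w....wwwwww
.wwwwwwwwwwwwww...........wwwwwww
```

Emit:
servo_tool(commands=[[-0.1,0,0,0,0],[-0.1,0,-0.1,0,0],[-0.1,0,-0.3,0,0],[-0.1,0,-0.3,0,0],[-0.1,0,-0.3,0,0],[-0.1,0,-0.3,0,0],[-0.1,0,-0.25,0,0],[0,0,0,0,0]])

```text
time_s: 16.8
position: [0.5114, -0.1849, 0.25]
orientation: [[-0.212, 0.977, 0.005], [0.977, 0.212, -0.002], [-0.003, 0.005, -1.0]]
ft_force: [0.4, -0.0, -1.3]
opening: 0.0177
gripper_force: 30.0
```

Emit:
servo_tool(commands=[[0,0,0,0.0225,0],[0,0,0,0.0225,0],[0,0,0,0.0225,0],[0,0,0,0.0225,0],[0,0,0,0.0225,0],[0,0,0,0.0225,0],[0,0,0,0,0]])

```text
time_s: 17.5
position: [0.5096, -0.1826, 0.2457]
orientation: [[0.593, 0.805, -0.001], [0.805, -0.593, 0.0], [-0.0, -0.001, -1.0]]
ft_force: [0.2, 0.5, -1.5]
opening: 0.0181
gripper_force: 30.0
```

Emit:
servo_tool(commands=[[0,0,0,0.0225,0],[0,0,0,0.0225,0],[0,0,0,0.0225,0],[0,0,0,0.0225,0],[0,0,0,0.0225,0],[0,0,0,0.0225,0],[0,0,0,0,0]])

```text
time_s: 18.2
position: [0.5096, -0.1825, 0.2458]
orientation: [[0.996, 0.091, -0.0], [0.091, -0.996, 0.0], [-0.0, -0.0, -1.0]]
ft_force: [-0.2, -0.2, -1.1]
opening: 0.0174
gripper_force: 30.0
```

```bash
python3 - <<'E'
from look import *
o=get_obs();p=np.array(o['position']);R=np.array(o['orientation']);print(o['time_s'],p,R[:,0],np.arctan2(R[1,0],R[0,0]),np.round(o['qpos'],1))
print('to above rack',(np.array([.5101,-.2536,.2456])-p)@R)
f=grab_frame('wrist');cv2.imwrite('pics/w4.png',f['frame'][:,:,::-1])
a=cv2.imread('pics/w3.png').astype(np.float32);b=f['frame'][:,:,::-1].astype(np.float32)
# masked template: ferrule+rod+arm in old picture
for nm,(x0,x1,y0,y1) in{'rod+ferrule':(236,272,20,147),'arm':(262,380,4,19),'tip':(382,426,6,27)}.items():
    t=a[y0:y1,x0:x1];m=np.zeros(t.shape[:2],np.float32)
    if nm=='rod+ferrule': m[:,:]=0;m[0:88,11:29]=1;m[92:122,4:34]=1
    else: m[:]=1
    P=12;S=b[max(0,y0-P):y1+P,x0-P:x1+P]
    s=cv2.matchTemplate(S,t,cv2.TM_SQDIFF,mask=cv2.merge([m]*3));_,_,l,_=cv2.minMaxLoc(s);print(nm,'shift',l[0]-P,l[1]-min(P,y0),s.min()/m.sum())
E
```

```text
18.2 [ 0.50958908 -0.18253942  0.24581658] [ 9.95826780e-01  9.12627294e-02 -3.72684264e-04] 0.09138989909353745 [ 26.8  11.6 -15.9 106.8   3.6  62.1 -75.2]
to above rack [-0.00597631  0.07081071  0.00020175]
rod+ferrule shift -1 2 19.278181
arm shift -2 0 35.7
tip shift -1 0 987.5433
```

Emit:
servo_tool(commands=[[-0.015,0.177,0,0,0],[-0.015,0.177,0,0,0],[-0.015,0.177,0,0,0],[-0.015,0.177,0,0,0],[0,0,0.3,0,0],[0,0,0.3,0,0],[0,0,0.3,0,0],[0,0,0.2,0,0]])

```text
time_s: 19.05
position: [0.5093, -0.2536, 0.134]
orientation: [[0.996, 0.094, -0.002], [0.094, -0.996, 0.001], [-0.001, -0.001, -1.0]]
ft_force: [-0.4, -0.4, -1.2]
opening: 0.0176
gripper_force: 30.0
```

Emit:
servo_tool(commands=[[0,0,0,0,0],[0,0,0,0,0]])

```text
time_s: 19.25
position: [0.5102, -0.2537, 0.1364]
orientation: [[0.996, 0.092, -0.0], [0.092, -0.996, 0.0], [-0.0, -0.0, -1.0]]
ft_force: [0.5, -0.3, -1.3]
opening: 0.018
gripper_force: 30.0
```

```bash
cat > rel.py <<'E'
from look import *
o=get_obs();p=np.array(o['position']);R=np.array(o['orientation'])
print(o['time_s'],p,np.arctan2(R[1,0],R[0,0]),'to seat',(np.array([.5351,-.2508,.0825])-p)@R,'F',np.round(o['ft_force'],1))
E
python3 rel.py
```

```text
19.25 [ 0.51022796 -0.25373737  0.13638098] 0.09218769928012505 to seat [ 0.02504432 -0.00061692  0.05387771] F [ 0.5 -0.3 -1.3]
```

Emit:
servo_tool(commands=[[0,-0.006,0.105,0,0],[0.05,0,0.087,0,0],[0.05,0,0.087,0,0],[0.05,0,0.087,0,0],[0.05,0,0.087,0,0],[0,0,0,0,0]])

```text
time_s: 19.85
position: [0.5301, -0.2505, 0.0892]
orientation: [[0.996, 0.091, -0.001], [0.091, -0.996, 0.001], [-0.001, -0.001, -1.0]]
ft_force: [-0.5, 0.6, -1.7]
opening: 0.0179
gripper_force: 30.0
```

Emit:
servo_tool(commands=[[0.025,0,0.043,0,0],[0.02,0,0.035,0,0],[0,0,0,0,0]])

```text
time_s: 20.15
position: [0.5347, -0.2507, 0.0829]
orientation: [[0.996, 0.09, 0.0], [0.09, -0.996, -0.0], [0.0, 0.0, -1.0]]
ft_force: [-0.0, 0.2, -1.4]
opening: 0.0179
gripper_force: 30.0
```

```bash
python3 rel.py
```

```text
20.15 [ 0.53469791 -0.25072645  0.08285528] 0.09005884721005389 to seat [0.00039377 0.00010939 0.00035537] F [-0.   0.2 -1.4]
```

Emit:
servo_tool(commands=[[0,0,0,0,0.3],[0,0,0,0,0.5],[0,0,0,0,0.7],[0,0,0,0,0.8],[0,0,0,0,0.8],[0,0,0,0,0.8],[0,0,0,0,0.8],[0,0,0,0,0.8]])

```text
time_s: 20.95
position: [0.5344, -0.2507, 0.0829]
orientation: [[0.996, 0.09, -0.0], [0.09, -0.996, 0.0], [0.0, -0.0, -1.0]]
ft_force: [-0.8, -0.0, 0.2]
opening: 0.0744
gripper_force: 0.0
```

```bash
python3 rel.py; python3 - <<'E'
from look import *
o=get_obs();print(o['opening'])
f=grab_frame('wrist');c=cam(f);cv2.imwrite('pics/w5.png',f['frame'][:,:,::-1])
a=cv2.imread('pics/w2.png').astype(np.float32);b=f['frame'][:,:,::-1].astype(np.float32)
for nm,(x0,x1,y0,y1) in{'rod+ferrule+handle':(234,272,6,200),'rack':(200,232,140,212),'rackR':(275,306,140,212),'tip':(375,425,2,32)}.items():
    t=a[y0:y1,x0:x1];P=10;q=min(P,y0);S=b[y0-q:y1+P,x0-P:x1+P]
    s=cv2.matchTemplate(S,t,cv2.TM_CCOEFF_NORMED);_,mx,_,l=cv2.minMaxLoc(s);print(nm,'shift',l[0]-P,l[1]-q,round(mx,3))
E
```

```text
20.95 [ 0.5344397  -0.25068512  0.08289205] 0.09004475148713023 to seat [0.00064729 0.00017381 0.00039205] F [-0.8 -0.   0.2]
0.07438755684371595
rod+ferrule+handle shift 2 -1 0.99
rack shift 3 -2 0.886
rackR shift 4 -2 0.976
tip shift 2 -2 0.973
```

Emit:
servo_tool(commands=[[0,0,-0.1,0,0.8],[0,0,-0.3,0,0.8],[0,0,-0.4,0,0.8],[0,0,-0.4,0,0.8],[0,0,-0.4,0,0.8],[-0.2,0,-0.4,0,0.8],[-0.2,0,0,0,0.8],[0,0,0,0,0.8]])

```text
time_s: 21.8
position: [0.4931, -0.2551, 0.2851]
orientation: [[0.996, 0.088, 0.002], [0.088, -0.996, -0.002], [0.002, 0.002, -1.0]]
ft_force: [0.3, -0.5, -0.2]
opening: 0.075
gripper_force: 0.0
```

```bash
python3 rel.py; python3 ring.py; python3 - <<'E'
from cell import *
import cv2,numpy as np
for n in('scene','side'):
    f=grab_frame(n)['frame'][:,:,::-1];a=cv2.imread(f'pics/{n}0.png')
    for l in("pole","hook","amber_bottle","dark_jar","grey_bottle","brad_tin","tape_roll","sanding_block","blue_clip"):
        print(n,l,[(round(d["confidence"],2),np.round(d["extent"]).tolist()) for d in cut_out(n,l)[:1]])
    for l,(x0,y0,x1,y1) in({'pole':(138,196,182,226)} if n=='scene' else {'pole':(151,180,215,205)}).items():
        s=cv2.matchTemplate(f[y0-6:y1+6,x0-6:x1+6],a[y0:y1,x0:x1],cv2.TM_CCOEFF_NORMED);_,m,_,p=cv2.minMaxLoc(s);print(n,l,p[0]-6,p[1]-6,m)
E
```

```text
21.8 [ 0.49312286 -0.25508825  0.28507742] 0.08835977906187668 to seat [ 0.04180804 -0.00095781  0.20265549] F [ 0.3 -0.5 -0.2]
side [293.91953024 182.23958601] [294.09062088 179.05327802]
.............................wwww
.............................wwww
.............................wwww
.............................wwww
.............................wwww
.............................wwww
...........########..........wwww
.........######...#####.....wwwww
........####..........##....wwwww
.......####............##...wwwww
.......###..............##..wwwww
.......##...............##..wwwww
......###................#..wwwww
......###................##.wwwww
......###................##.wwwww
......###................#..wwwww
.......##...............##..wwwww
.......##...............##..wwwww
........##.............##...wwwww
.........##...........##...wwwwww
..........##.........##....wwwwww
...................##......wwwwww
...www.....................wwwwww
wwwwwwwwwwww...............wwwwww
wwwwwwwwwwww...............wwwwww
wwwwwwwwwwwwww.............wwwwww
.wwwwwwwwwwwwww...........w
[... 311 characters left out ...]
(0.95, [238.0, 181.0, 264.0, 205.0])]
scene sanding_block [(0.6, [219.0, 238.0, 247.0, 257.0])]
scene blue_clip [(0.75, [142.0, 198.0, 179.0, 228.0])]
scene pole 0 0 0.8223641514778137
side pole [(0.58, [184.0, 201.0, 216.0, 265.0])]
side hook [(0.27, [181.0, 197.0, 217.0, 264.0])]
side amber_bottle [(0.65, [184.0, 197.0, 217.0, 266.0])]
side dark_jar [(0.63, [147.0, 207.0, 176.0, 257.0])]
side grey_bottle [(0.89, [224.0, 226.0, 253.0, 275.0])]
side brad_tin [(0.91, [243.0, 185.0, 262.0, 209.0])]
side tape_roll [(0.76, [267.0, 192.0, 296.0, 212.0])]
side sanding_block [(0.54, [217.0, 228.0, 233.0, 247.0])]
side blue_clip [(0.62, [239.0, 213.0, 262.0, 231.0])]
side pole 0 0 0.8832865357398987
```

```bash
python3 -c "
from cell import *
print(finish_job())"
```

```text
the job is handed in; nothing more can be done
None
```

I handed the job in at about 22 s: the vent flap is shut (by force and image), the pole is unhooked and back in both cradles hook end up as it lay, and no bystander that the cameras found had moved.

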